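Open the handle-less slide drawer by its hidden catch

TASK

The blue drawer of the white microscope-slide cabinet has no handle: its catch lies hidden under the dark strip along the cabinet's top front edge. Feel along the strip with a light touch until the closed fingers sink into the recess, press on down there until the drawer springs out, then pull the drawer fully open by its front panel and let go. Do not press hard anywhere on the strip, and leave the jar, the tube rack and the dishes as they stand.

Things in the scene. Friction and masses are not known exactly. Their poses are not given: they have to be found in the camera images.
- cabinet: White bench-top slide cabinet, 240 mm deep (x), 460 mm wide (y), 108 mm high, fixed. Origin: centre of its underside, on the bench; its x axis points from the drawer front (at x = -120 mm) to the back, y along its width, z up. The blue drawer front is flush with its front face until it springs out.
- strip: Dark strip in the cabinet's top, along its front edge and flush with its front face: 220 mm long (y), 54 mm wide (x), level top 90 mm above the bench. Origin: 30 mm behind the front face, mid-length, on the top face; axes as the cabinet's. Behind it (26 mm past the origin) and at its ends the cabinet stands 18 mm higher. Rubber-mounted: the whole strip gives 1 mm per 8 N.
- strip_left (a point): The strip's +y end, on its top face, 110 mm from the strip's origin. The hidden piece is flush and of the strip's colour, 46 mm long (y), 47 mm wide (x, -23 to +24 mm from the strip's origin); its centre lies anywhere within 58 mm of the origin along y, new every time. Shut fingers wholly on it sink 6 mm, into a recess with upright walls, at 2 to 3.5 N.
- strip_right (a point): The strip's -y end, on its top face, 110 mm from the strip's origin. Once the hidden piece has sunk 6 mm it meets the catch, which moves from 6 N and goes up to 6 mm further down at up to 8.5 N, then a hard stop. The drawer is let go when the catch is 3 to 4 mm down. All springs back up when released. Over 25 N of finger force on any of the strip damages it.
- drawer (a joint): Travel of the drawer towards the cabinet's -x, m: 0 shut (locked until the catch is pressed), 0.14 fully out at its stop. Let go by the catch, a spring pushes it out to about 0.075 to 0.08; from there it must be pulled, against some 1.5 N of friction and damping of 12 N per m/s, and it stays where it is left. Pushed back, it does not relock.
- drawer_front (a point): Middle of the top edge of the blue front panel, half-way through its thickness, 66 mm above the bench; moves with the drawer. Panel upright, 10 mm thick (cabinet x), 298 mm wide (y), 52 mm high. Once sprung out, 65 mm or more is free behind it to the cabinet's front face; inside, the drawer's floor is 18 mm above the bench, nothing within 75 mm of the panel.
- jar: Amber jar, 60 mm diameter, 85 mm high, standing on the rear of the cabinet's top. Origin: centre of its underside. Bystander.
- tube_rack: Blue tube rack with capped tubes, 70 x 120 mm, 78 mm high, on the bench to one side of the drawer's path. Origin: centre of its underside. Bystander.
- dishes: Stack of two clear dishes with white lids, 92 mm diameter, 36 mm high, on the bench to the other side of the drawer's path. Origin: centre of its underside. Bystander.

How it is judged:
On the way, in this order (a step that is already met when the one before it is completed fails the run):
1. the fingers feel the strip (contact force between the fingers and strip above 0.8 N), for 0.1 s.
2. the catch is pressed and the drawer springs out (value of joint drawer above 0.05 m), for 0.1 s.
At the end, for the whole second after the job is handed in: The drawer stands at least 122 mm out (its stop is at 140 mm) and at rest (value of joint drawer above 0.122 m and velocity of joint drawer between -0.01 and 0.01 m/s); the robot touches nothing.
It fails at once if the fingers press on the strip with more than 25 N (contact force between the fingers and strip above 25 N).
It fails at once if the jar is shifted by more than 20 mm or tipped (distance of jar from where it was at the start of the episode above 0.02 m or angle between jar's own z axis and vertical above 0.3 rad).
It fails at once if the tube rack is shifted by more than 20 mm or tipped (distance of tube_rack from where it was at the start of the episode above 0.02 m or angle between tube_rack's own z axis and vertical above 0.3 rad).
It fails at once if the dishes are shifted by more than 20 mm or tipped (distance of dishes from where it was at the start of the episode above 0.02 m or angle between dishes's own z axis and vertical above 0.3 rad).
It also fails if it takes over 72 s, if anything falls off the work surface, if the arm or the gripper's body presses on something with over 40 N, if the wrist force passes 120 N, or if a joint passes its speed limit or range.

ROBOT

A 6-joint arm with a two-finger parallel gripper is mounted at the origin on the work surface. World frame = base frame: x ahead of the robot, y to its left, z up, the work surface at z = 0. Lengths are in m, angles in rad, forces in N, time in s.
With the tool pointing down it reaches from about 0.35 to 0.875 m from the base axis. Payload 15.5 kg.
Tool frame: the origin (TCP) lies at the very end of the fingers, on their centre line; the grasp point (between the pads) lies 19 mm behind it; z points along the fingers, y is the direction in which the jaws open and shut (so a half turn about z gives the same grasp; the last joint's range is limited). The gripper opens to 85 mm and grips with 20 to 120 N. Pads are 22 mm wide; open, the fingers measure 114 mm over their backs; the gripper's body (76 mm by 85 mm) begins 54 mm behind the grasp point. The pads swing forward as they close: fully open they stand 13 mm farther back than shut.
Start: joints at [-1.373, 0.494, 1.345, -0, 1.302, -0.096], TCP at [0.18, -0.598, 0.231] pointing down, gripper open.
Joint ranges: [-2.91, 2.91], [-0.82, 2.16], [0.22, 2.67], [-1.22, 4.37], [0.12, 2.79], [-3.08, 3.08]. Speed limits (rad/s): [1.89, 1.89, 2.57, 3.01, 3.01, 3.01].

INTERFACE

Orientations are given as a unit quaternion [x, y, z, w].
In Python, from workcell import read_state, read_camera, env, silhouettes, landmark_of gives the robot as it stands.
- The arm moves only by the shell command python3 -m inch 'ROWS' [OPENING]. ROWS is JSON, a list of rows, each a list of 2 entries, a list of its own where there are three numbers: the shift along the tool's x, y, z in cm, then the turn about the tool's z in rad. A call has exactly 5 rows; each row shifts and turns the commanded pose from where the row before left it, along the tool's axes as they then stand; what a row does not reach is not made up. A row lasts 1/12 s, in which the tool goes at most 41.7 mm and 7.16 degrees, less where a joint would pass 70% of its speed; a pose out of reach is approached as far as the arm can. A call with a gripper value outside its range is refused whole. OPENING is the gripper command: -1 is fully open, 1 is shut, values between are in proportion, set as the call begins (- or left out, the last holds). The fingers move at their own pace and stop on an object; the grip force is fixed at half the most. Time passes only in rows, so rows that do not move let the fingers close, or fill a call up. It gives the time, the measured TCP pose, the force and the opening at its end, in the units of the state.
- read_state(): the state, without advancing time (a new reading comes with each control period).
- read_camera(name): name is "scene" or "top"; returns a dict with "img" (480x640x3 uint8, red, green, blue), "vertical_fov" (degrees; the focal length in pixels is half the picture's height over the tangent of half this angle, whatever the lens; pixels are square), "cx", "cy" (the principal point, pixels), "k1" (the pictures are not rectified: a ray, as slopes to the right and down, at radius r is drawn at 1 + k1 r^2 times it, then the intrinsics apply), "rvec" (rotation vector, rad) and "tvec" (3), from world to camera coordinates, as OpenCV has them. Camera axes: x right, y down, z forward; pixel columns grow to the right and rows downward; lengths in m; the calibration is good to about 2 mm. A picture is of the moment at which its call begins. There is no depth.
- env.job_done(): hands the job in, once; it reports no verdict.
Trained networks look in a picture, given as the dict that the camera call returned (one of the last four; its "shot" number tells which), for a name from the list of things; names that differ only in an ending like _2 or _b are one class to them, and where a whole thing is asked for, a point or a joint stands for the part that bears it (a point fixed in the world has none). Each returns a list of dicts, best first, with "conf" (0 to 1); they miss things now and then, are a little off and sometimes report something else, mostly with a low value. They report only what shows in the picture. A call takes as long as a camera call.
- silhouettes(picture, name): "pixels" (480x640 bool, what is visible of it).
- landmark_of(picture, name): "at" ([x, y, z] in m, in the coordinates of the camera as it stood for that picture, good to about 4 mm: a listed point, or the origin of a listed thing).
The state is a dict: "time": time; "joint_positions": joint angles; "qd": joint speeds; "joint_efforts": joint torques, N m; "ee_pos": TCP position; "ee_rot": TCP orientation; "contact_force": force on the tool from outside, world axes, zero at the start; "moment": the same for the moment, N m; "grip_width": finger opening in m.
Only numpy, scipy, OpenCV 4.12 (cv2) and the standard library are available. Lean on these libraries where they do the work, as an engineer would, in place of code of your own. Each camera call takes 0.05 s, during which the arm holds its last target.

## Working session

There is one attempt and no reset: what is moved stays moved. The work goes in short steps, Python scripts to look and compute and a shell command to move; the robot and the scene stay as the last step left them, time stands still between calls to the robot, and variables do not carry over. Pictures are saved under pics/ and viewed, and the job is handed in when it is done.

```bash
mkdir -p pics; ls
cat > h.py <<'E'
import numpy as np, cv2
from workcell import read_state, read_camera, env, silhouettes, landmark_of
def c2w(c,p):
    R,_=cv2.Rodrigues(np.array(c["rvec"],float)); return R.T@(np.array(p)-np.array(c["tvec"]).ravel())
def save(c,n): cv2.imwrite("pics/"+n+".png",c["img"][:,:,::-1])
E
python3 - <<'E'
from h import *
s=read_state(); print({k:np.round(v,3).tolist() for k,v in s.items()})
for cam in ("scene","top"):
    c=read_camera(cam); save(c,cam+"0")
    for n in ["cabinet","strip","strip_left","strip_right","drawer_front","jar","tube_rack","dishes"]:
        r=landmark_of(c,n); print(cam,n,[(np.round(c2w(c,d["at"]),4).tolist(),round(d["conf"],2)) for d in r[:2]])
E
```

```text
pics
{'time': 0.0, 'joint_positions': [-1.374, 0.494, 1.346, -0.0, 1.302, -0.096], 'qd': [0.0, 0.001, -0.001, 0.001, 0.001, 0.001], 'joint_efforts': [0.001, -88.217, -38.387, -0.0, 0.01, 0.0], 'ee_pos': [0.18, -0.598, 0.231], 'ee_rot': [0.989, 0.146, -0.0, -0.001], 'contact_force': [0.2, -0.084, 0.098], 'moment': [0.03, -0.02, 0.005], 'grip_width': 0.086}
scene cabinet [([0.6916, -0.0398, -0.0009], 0.75), ([0.6035, -0.0546, 0.0886], 0.72)]
scene strip [([0.6059, -0.0543, 0.0892], 0.79)]
scene strip_left [([0.5886, 0.0505, 0.0905], 0.81)]
scene strip_right [([0.6259, -0.1668, 0.0885], 0.78)]
scene drawer_front [([0.5903, 0.0494, 0.0893], 0.71), ([0.6958, -0.0416, 0.0011], 0.45)]
scene jar [([0.5376, -0.3566, -0.0044], 0.17)]
scene tube_rack [([0.431, 0.1641, -0.0002], 0.76)]
scene dishes [([0.5375, -0.3545, -0.0026], 0.98)]
top cabinet [([0.6938, -0.0388, -0.0059], 0.76)]
top strip [([0.6092, -0.0553, 0.0915], 0.72)]
top strip_left [([0.581, 0.0538, 0.092], 0.9)]
top strip_right [([0.6245, -0.1673, 0.0932], 0.85)]
top drawer_front [([0.5807, -0.0651, 0.0635], 0.66)]
top jar [([0.7516, -0.0962, 0.1115], 0.91)]
top tube_rack [([0.4281, 0.1683, 0.0049], 0.88), ([0.5813, -0.0668, 0.0635], 0.47)]
top dishes [([0.5372, -0.3631, -0.0028], 0.7)]
```

View pics/scene0.png

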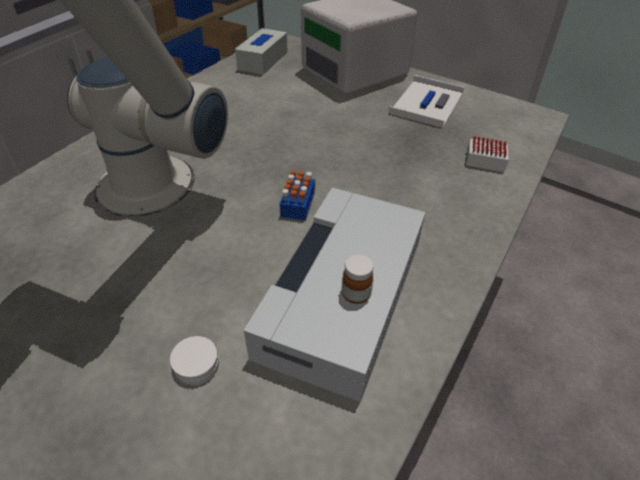

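View pics/top0.png

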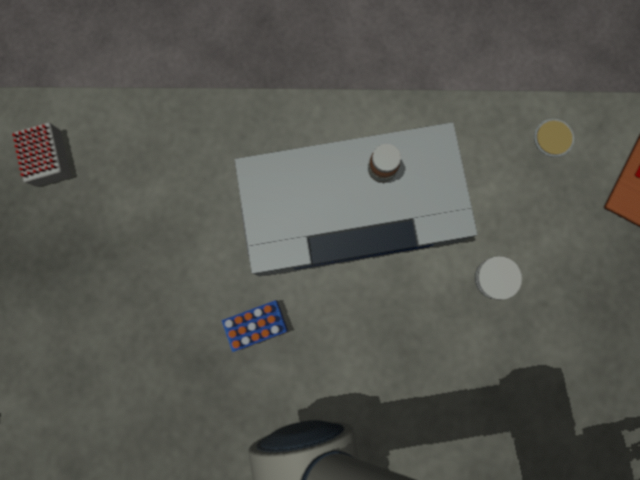

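The scene view shows the cabinet with the strip at about (305,258), and the tube rack at (297,195) and dishes at (194,360) on either side. In the top view the strip runs from (308,250) to (417,233), with the jar at (386,160). I'll refine the strip pose from its silhouette.

```bash
cat >> h.py <<'E'
def px2w(c,uv,z):
    f=240/np.tan(np.radians(c["vertical_fov"])/2); K=np.array([[f,0,c["cx"]],[0,f,c["cy"]],[0,0,1.]])
    n=cv2.undistortPoints(np.array(uv,float).reshape(-1,1,2),K,np.array([c["k1"],0,0,0.])).reshape(-1,2)
    R,_=cv2.Rodrigues(np.array(c["rvec"],float)); o=-R.T@np.array(c["tvec"]).ravel()
    d=np.c_[n,np.ones(len(n))]@R
    return o+d*((z-o[2])/d[:,2])[:,None]
E
python3 - <<'E'
from h import *
c=read_camera("top")
for n,z in (("strip",.09),("cabinet",.108)):
    s=silhouettes(c,n)
    if not s: continue
    m=s[0]["pixels"]; 
    ct=max(cv2.findContours(m.astype(np.uint8),0,1)[0],key=cv2.contourArea)
    w=px2w(c,ct.reshape(-1,2),z)[:,:2]
    r=cv2.minAreaRect((w*1000).astype(np.float32)); print(n,s[0]["conf"],r,np.round(cv2.boxPoints(r)).tolist())
P=px2w(c,[(308,236),(415,220)],.108)  # rear edge guess
print(P)
i=c["img"][200:290,230:490]; cv2.imwrite("pics/crop.png",cv2.resize(i[:,:,::-1],None,fx=3,fy=3,interpolation=2))
E
```

```text
strip 0.73 ((602.3342895507812, -58.93548583984375), (56.02833938598633, 220.3415069580078), 10.427397727966309) [[555.0, 44.0], [595.0, -172.0], [650.0, -162.0], [610.0, 54.0]]
cabinet 0.59 ((689.6806640625, -42.98365783691406), (253.1588897705078, 464.018798828125), 10.370542526245117) [[523.0, 162.0], [607.0, -294.0], [856.0, -248.0], [772.0, 208.0]]
[[ 0.61079943  0.05122309  0.108     ]
 [ 0.64631855 -0.16442392  0.108     ]]
```

View pics/crop.png

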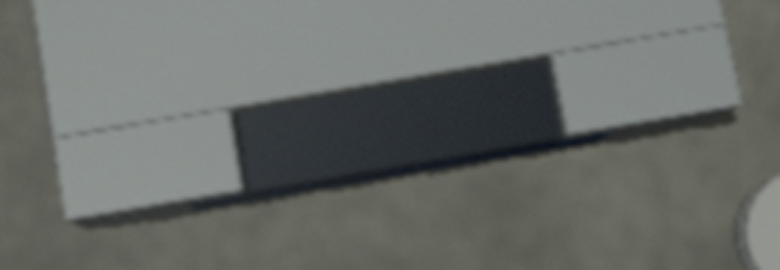

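```bash
python3 -m inch '[[[2.79,-1.74,0],-0.1],[[2.94,-1.39,0],-0.1],[[2.79,-1.74,0],0],[[2.79,-1.74,0],0],[[2.79,-1.74,0],0]]' 1; python3 -c "
from h import *
s=read_state();print(s['ee_pos'],s['ee_rot'],s['contact_force'],s['grip_width'])"
```

```text
time: 1.47
ee_pos: [0.2735, -0.4627, 0.2313]
ee_rot: [0.97, 0.244, 0.0, 0.0]
contact_force: [0.1, -0.5, 0.7]
grip_width: 0.0255
[ 0.27350571 -0.46267063  0.2312777 ] [9.69810681e-01 2.43859058e-01 1.41539913e-05 4.87113414e-05] [ 0.07263639 -0.48849257  0.72328289] 0.025498422629857742
```

```bash
cat >> h.py <<'E'
from scipy.spatial.transform import Rotation as Ro
O=np.array([.605,-.057,.09]); YAW=0.181
def S(x,y,z): # strip frame m -> world
    return O+np.array([np.cos(YAW)*x-np.sin(YAW)*y,np.sin(YAW)*x+np.cos(YAW)*y,z])
def go(t,zero=True):
    s=read_state(); R=Ro.from_quat(s["ee_rot"]).as_matrix()
    ty=np.arctan2(R[1,1],R[0,1]); turn=-(YAW-ty)
    print("t",round(s["time"],2),"tool shift cm",np.round(100*R.T@(np.array(t)-s["ee_pos"]),2),"turn",round(turn,4))
    d=s["ee_pos"]-O; c,n=np.cos(YAW),np.sin(YAW)
    print("strip xyz mm",np.round(1000*np.array([c*d[0]+n*d[1],-n*d[0]+c*d[1],d[2]]),2),"F",np.round(s["contact_force"],2),"w",s["grip_width"])
E
python3 -m inch '[[[0,0,0],-0.12],[[0,0,0],-0.12],[[0,0,0],-0.12],[[0,0,0],-0.12],[[0,0,0],-0.12]]'
python3 -m inch '[[[0,0,0],-0.12],[[0,0,0],-0.12],[[0,0,0],-0.12],[[0,0,0],-0.12],[[0,0,0],0]]'
python3 -m inch '[[[0,0,0],0],[[0,0,0],0],[[0,0,0],0],[[0,0,0],0],[[0,0,0],0]]'
python3 -c "
from h import *
go(S(0,-.048,.06))"
```

```text
time: 1.88
ee_pos: [0.2731, -0.464, 0.2314]
ee_rot: [0.853, 0.522, -0.0, 0.0]
contact_force: [0.7, -0.0, 0.7]
grip_width: 0.0001
time: 2.3
ee_pos: [0.273, -0.464, 0.2313]
ee_rot: [0.704, 0.71, -0.0, 0.0]
contact_force: [0.0, 0.4, 0.3]
grip_width: 0.0001
time: 2.72
ee_pos: [0.273, -0.464, 0.2313]
ee_rot: [0.707, 0.707, 0.0, 0.0]
contact_force: [-1.2, 0.7, -0.3]
grip_width: -0.0002
t 2.72 tool shift cm [35.96 34.09  8.13] turn -0.1803
strip xyz mm [-399.85 -340.6   141.29] F [-1.22  0.67 -0.34] w -0.00020907775169884776
```

```bash
python3 -m inch '[[[0,0,0],-0.09],[[0,0,0],-0.09],[[2.25,3.08,0],0],[[2.25,3.08,0],0],[[2.25,3.08,0],0]]'
python3 -m inch '[[[2.25,3.08,0],0],[[2.25,3.08,0],0],[[2.25,3.08,0],0],[[2.25,3.08,0],0],[[2.25,3.08,0],0]]'
python3 -m inch '[[[2.25,3.08,0],0],[[2.25,3.08,0],0],[[2.25,3.08,0],0],[[2.25,3.08,0],0],[[2.25,3.08,0],0]]'
python3 -m inch '[[[0,0,2],0],[[0,0,2],0],[[0,0,2],0],[[0,0,2],0],[[0,0,0],0]]'
python3 -c "
from h import *
go(S(0,-.048,.01))"
```

```text
time: 3.13
ee_pos: [0.3521, -0.3801, 0.2313]
ee_rot: [0.641, 0.768, 0.0, 0.0]
contact_force: [1.2, -0.3, 0.4]
grip_width: 0.0001
time: 3.55
ee_pos: [0.4838, -0.2408, 0.2314]
ee_rot: [0.64, 0.768, 0.0, 0.0]
contact_force: [0.6, 0.2, -0.9]
grip_width: 0.0
time: 3.97
ee_pos: [0.6149, -0.1021, 0.2313]
ee_rot: [0.64, 0.768, 0.0, 0.0]
contact_force: [0.7, -1.3, 0.2]
grip_width: 0.0
time: 4.38
ee_pos: [0.6119, -0.1033, 0.1477]
ee_rot: [0.64, 0.768, -0.001, -0.003]
contact_force: [-0.6, 0.7, -0.8]
grip_width: 0.0001
t 4.38 tool shift cm [-0.14  0.18  4.77] turn 0.0004
strip xyz mm [ -1.53 -46.74  57.69] F [-0.59  0.75 -0.84] w 0.0001048838354450387
```

```bash
python3 -m inch '[[[0,0,2],0],[[0,0,1.4],0],[[0,0,0],0],[[0,0,0],0],[[0,0,0],0]]'
python3 -c "
from h import *
go(S(0,-.048,.01))
c=read_camera('scene');i=c['img'][170:350,220:420]; cv2.imwrite('pics/crop2.png',cv2.resize(i[:,:,::-1],None,fx=3,fy=3,interpolation=2))
"
```

```text
time: 4.8
ee_pos: [0.6145, -0.1041, 0.1187]
ee_rot: [0.64, 0.768, 0.0, 0.001]
contact_force: [-0.4, -0.1, 0.5]
grip_width: 0.0
t 4.8 tool shift cm [ 0.   -0.09  1.87] turn 0.0007
strip xyz mm [  0.89 -48.01  28.7 ] F [-0.42 -0.15  0.46] w 2.1322002595450524e-05
```

View pics/crop2.png

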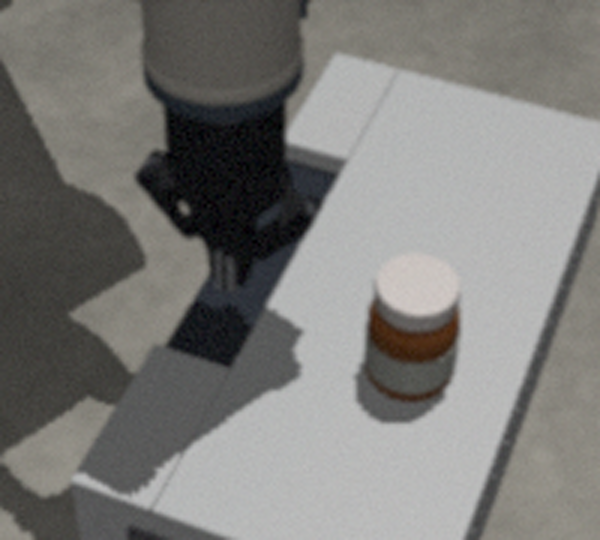

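The fingers hover centred over the strip, near (230,280) in the crop, and stay well clear of the jar. Lowering gently.

```bash
python3 -m inch '[[[0,0,0.8],0],[[0,0,0.8],0],[[0,0,0.6],0],[[0,0,0.2],0],[[0,0,0],0]]'
python3 -m inch '[[[0,0,0.1],0],[[0,0,0],0],[[0,0,0.1],0],[[0,0,0],0],[[0,0,0],0]]'
python3 -c "
from h import *
go(S(0,-.048,0))"
```

```text
time: 5.27
ee_pos: [0.6133, -0.1037, 0.0923]
ee_rot: [0.64, 0.768, -0.0, -0.001]
contact_force: [0.2, 0.3, 0.0]
grip_width: 0.0002
time: 5.68
ee_pos: [0.6139, -0.1039, 0.0914]
ee_rot: [0.64, 0.768, 0.0, 0.0]
contact_force: [-0.4, 0.6, -0.7]
grip_width: -0.0001
t 5.68 tool shift cm [-0.03 -0.03  0.14] turn 0.001
strip xyz mm [  0.28 -47.71   1.4 ] F [-0.44  0.59 -0.69] w -0.00010557932158154312
```

```bash
for i in 1 ; do python3 -m inch '[[[0,0,0.1],0],[[0,0,0],0],[[0,0,0],0],[[0,0,0],0],[[0,0,0],0]]'; done
python3 -m inch '[[[0,0,0.06],0],[[0,0,0],0],[[0,0,0],0],[[0,0,0],0],[[0,0,0],0]]'
python3 -c "
from h import *
go(S(0,-.048,0))"
```

```text
time: 6.1
ee_pos: [0.6139, -0.1039, 0.0903]
ee_rot: [0.64, 0.768, 0.0, 0.0]
contact_force: [-0.2, -0.2, -0.8]
grip_width: -0.0003
time: 6.52
ee_pos: [0.6139, -0.1039, 0.0898]
ee_rot: [0.64, 0.768, 0.0, 0.0]
contact_force: [-0.6, 0.3, 4.8]
grip_width: 0.0004
t 6.52 tool shift cm [-0.03 -0.03 -0.02] turn 0.001
strip xyz mm [  0.31 -47.73  -0.16] F [-0.58  0.3   4.82] w 0.0003561472696973504
```

```bash
python3 -m inch '[[[0,0,0.06],0],[[0,0,0],0],[[0,0,0],0],[[0,0,0],0],[[0,0,0],0]]'
python3 -c "
from h import *
go(S(0,-.048,0))"
```

```text
time: 6.93
ee_pos: [0.614, -0.1039, 0.0894]
ee_rot: [0.64, 0.768, 0.0, 0.0]
contact_force: [-2.1, -0.2, 7.7]
grip_width: 0.0002
t 6.93 tool shift cm [-0.03 -0.04 -0.06] turn 0.001
strip xyz mm [  0.38 -47.73  -0.63] F [-2.11 -0.24  7.68] w 0.00022679694695231184
```

Solid here at -48 mm. Lift, step 22 mm, and probe again to the same depth.

```bash
python3 -m inch '[[[0,0,-0.3],0],[[0,0,-0.2],0],[[1.1,0,0],0],[[1.1,0,0],0],[[0,0,0],0]]'
python3 -m inch '[[[0,0,0.15],0],[[0,0,0.15],0],[[0,0,0.1],0],[[0,0,0.05],0],[[0,0,0.05],0]]'
python3 -m inch '[[[0,0,0],0],[[0,0,0],0],[[0,0,0],0],[[0,0,0],0],[[0,0,0],0]]'
python3 -c "
from h import *
go(S(0,-.026,0))"
```

```text
time: 7.35
ee_pos: [0.609, -0.0798, 0.0939]
ee_rot: [0.64, 0.769, -0.0, -0.001]
contact_force: [0.6, 0.3, 0.0]
grip_width: -0.0004
time: 7.77
ee_pos: [0.6099, -0.0822, 0.0893]
ee_rot: [0.64, 0.768, 0.0, -0.0]
contact_force: [-3.1, 2.8, 9.6]
grip_width: 0.0
time: 8.18
ee_pos: [0.6098, -0.0822, 0.0894]
ee_rot: [0.64, 0.768, 0.0, -0.0]
contact_force: [-2.5, 3.0, 7.4]
grip_width: 0.0002
t 8.18 tool shift cm [-0.03 -0.02 -0.06] turn 0.0006
strip xyz mm [  0.22 -25.7   -0.61] F [-2.53  2.99  7.36] w 0.00019996922910531998
```

```bash
python3 -m inch '[[[0,0,-0.3],0],[[0,0,-0.2],0],[[1.1,0,0],0],[[1.1,0,0],0],[[0,0,0],0]]'
python3 -m inch '[[[0,0,0],0],[[0,0,0.2],0],[[0,0,0.15],0],[[0,0,0.1],0],[[0,0,0.05],0]]'
python3 -m inch '[[[0,0,0],0],[[0,0,0],0],[[0,0,0],0],[[0,0,0],0],[[0,0,0],0]]'
python3 -c "
from h import *
go(S(0,-.004,0))"
```

```text
time: 8.6
ee_pos: [0.605, -0.0583, 0.0939]
ee_rot: [0.64, 0.769, -0.0, -0.001]
contact_force: [0.4, -0.0, -0.7]
grip_width: 0.0003
time: 9.02
ee_pos: [0.6059, -0.0607, 0.0892]
ee_rot: [0.64, 0.768, 0.0, 0.0]
contact_force: [-2.6, 1.3, 11.2]
grip_width: 0.0004
time: 9.43
ee_pos: [0.6059, -0.0607, 0.0893]
ee_rot: [0.64, 0.768, 0.0, 0.0]
contact_force: [-0.9, 2.6, 7.7]
grip_width: 0.0003
t 9.43 tool shift cm [-0.02 -0.02 -0.07] turn 0.0007
strip xyz mm [ 0.21 -3.81 -0.67] F [-0.87  2.64  7.7 ] w 0.0003436974846355651
```

```bash
python3 -m inch '[[[0,0,-0.3],0],[[0,0,-0.2],0],[[1.1,0,0],0],[[1.1,0,0],0],[[0,0,0],0]]'
python3 -m inch '[[[0,0,0],0],[[0,0,0.2],0],[[0,0,0.15],0],[[0,0,0.1],0],[[0,0,0.05],0]]'
python3 -m inch '[[[0,0,0],0],[[0,0,0],0],[[0,0,0],0],[[0,0,0],0],[[0,0,0],0]]'
python3 -c "
from h import *
go(S(0,.018,0))"
```

```text
time: 9.85
ee_pos: [0.6011, -0.0367, 0.0939]
ee_rot: [0.64, 0.769, -0.0, -0.001]
contact_force: [-0.6, 0.2, 0.3]
grip_width: -0.0
time: 10.27
ee_pos: [0.6019, -0.0391, 0.0892]
ee_rot: [0.64, 0.768, 0.0, -0.0]
contact_force: [-3.8, 1.9, 11.8]
grip_width: -0.0003
time: 10.68
ee_pos: [0.6019, -0.0391, 0.0894]
ee_rot: [0.64, 0.768, 0.0, 0.0]
contact_force: [-2.0, 2.0, 7.9]
grip_width: 0.0002
t 10.68 tool shift cm [-0.02 -0.02 -0.07] turn 0.0007
strip xyz mm [ 0.18 18.19 -0.65] F [-2.03  2.    7.94] w 0.00015064052553909524
```

```bash
python3 -m inch '[[[0,0,-0.3],0],[[0,0,-0.2],0],[[1.1,0,0],0],[[1.1,0,0],0],[[0,0,0],0]]'
python3 -m inch '[[[0,0,0],0],[[0,0,0.2],0],[[0,0,0.15],0],[[0,0,0.1],0],[[0,0,0.05],0]]'
python3 -m inch '[[[0,0,0],0],[[0,0,0],0],[[0,0,0],0],[[0,0,0],0],[[0,0,0],0]]'
python3 -c "
from h import *
go(S(0,.040,0))"
```

```text
time: 11.1
ee_pos: [0.5971, -0.0151, 0.0939]
ee_rot: [0.64, 0.769, -0.0, -0.001]
contact_force: [-0.7, 0.9, -0.0]
grip_width: 0.0002
time: 11.52
ee_pos: [0.5979, -0.0174, 0.0888]
ee_rot: [0.64, 0.768, -0.0, -0.0]
contact_force: [-0.5, 1.4, 2.1]
grip_width: 0.0001
time: 11.93
ee_pos: [0.5979, -0.0174, 0.0892]
ee_rot: [0.64, 0.768, -0.0, 0.0]
contact_force: [-1.8, -0.5, 2.6]
grip_width: 0.0001
t 11.93 tool shift cm [-0.02 -0.01 -0.08] turn 0.001
strip xyz mm [ 0.13 40.23 -0.84] F [-1.8  -0.51  2.64] w 0.00014471038536423644
```

Only 2.6 N here at the same depth, so this looks like the piece. Pressing further down gently.

```bash
python3 -m inch '[[[0,0,0.05],0],[[0,0,0.05],0],[[0,0,0],0],[[0,0,0],0],[[0,0,0],0]]'
python3 -c "
from h import *
go(S(0,.040,0))"
```

```text
time: 12.35
ee_pos: [0.5979, -0.0174, 0.0881]
ee_rot: [0.64, 0.768, -0.0, -0.0]
contact_force: [-1.4, -1.1, 2.4]
grip_width: -0.0001
t 12.35 tool shift cm [-0.02 -0.01 -0.19] turn 0.001
strip xyz mm [ 0.12 40.25 -1.93] F [-1.43 -1.13  2.45] w -0.00011359048396266502
```

Confirmed: it sinks freely at about 2.5 N.

```bash
python3 -m inch '[[[0,0,0.1],0],[[0,0,0.1],0],[[0,0,0.1],0],[[0,0,0],0],[[0,0,0],0]]'
python3 -m inch '[[[0,0,0.1],0],[[0,0,0.1],0],[[0,0,0],0],[[0,0,0],0],[[0,0,0],0]]'
python3 -c "
from h import *
go(S(0,.040,0))"
```

```text
time: 12.77
ee_pos: [0.5979, -0.0174, 0.085]
ee_rot: [0.64, 0.768, -0.0, 0.0]
contact_force: [-1.2, -1.8, 3.5]
grip_width: -0.0
time: 13.18
ee_pos: [0.598, -0.0174, 0.0832]
ee_rot: [0.64, 0.768, 0.0, 0.0]
contact_force: [-1.7, -2.1, 6.2]
grip_width: -0.0
t 13.18 tool shift cm [-0.03 -0.02 -0.68] turn 0.001
strip xyz mm [ 0.21 40.27 -6.78] F [-1.74 -2.09  6.17] w -2.8709199479823704e-05
```

```bash
python3 -m inch '[[[0,0,0.1],0],[[0,0,0.1],0],[[0,0,0],0],[[0,0,0],0],[[0,0,0],0]]'
python3 -m inch '[[[0,0,0.1],0],[[0,0,0],0],[[0,0,0],0],[[0,0,0],0],[[0,0,0],0]]'
python3 -c "
from h import *
go(S(0,.040,0))"
```

```text
time: 13.6
ee_pos: [0.598, -0.0173, 0.0813]
ee_rot: [0.64, 0.768, 0.0, 0.0]
contact_force: [-2.1, -1.5, 8.9]
grip_width: 0.0001
time: 14.02
ee_pos: [0.5981, -0.0173, 0.0803]
ee_rot: [0.64, 0.768, 0.0, 0.0]
contact_force: [-1.7, -1.3, 6.2]
grip_width: -0.0002
t 14.02 tool shift cm [-0.03 -0.03 -0.97] turn 0.001
strip xyz mm [ 0.34 40.27 -9.74] F [-1.68 -1.33  6.15] w -0.00018168050346646465
```

```bash
python3 -m inch '[[[0,0,0.1],0],[[0,0,0],0],[[0,0,0],0],[[0,0,0],0],[[0,0,0],0]]'
python3 -c "
from h import *
go(S(0,.040,0))
c=read_camera('scene');i=c['img'][150:350,200:420]; cv2.imwrite('pics/crop3.png',cv2.resize(i[:,:,::-1],None,fx=3,fy=3,interpolation=2))
"
```

```text
time: 14.43
ee_pos: [0.5981, -0.0173, 0.0793]
ee_rot: [0.64, 0.768, 0.0, 0.0]
contact_force: [-1.3, -2.0, 6.8]
grip_width: 0.0002
t 14.43 tool shift cm [-0.03 -0.04 -1.07] turn 0.001
strip xyz mm [  0.37  40.25 -10.72] F [-1.31 -2.01  6.8 ] w 0.0001586771001600919
```

View pics/crop3.png

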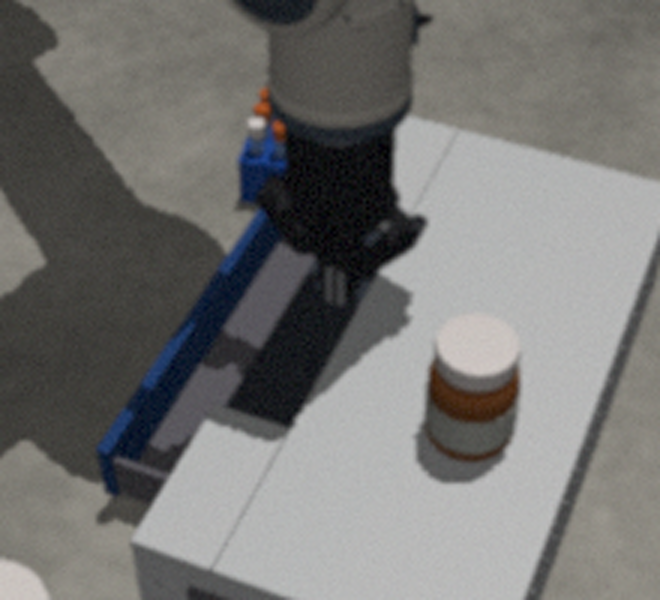

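The drawer has sprung out, its blue panel running from (105,470) to (270,215) in the crop. Next: lift, then locate the panel.

```bash
python3 -m inch '[[[0,0,-0.5],0],[[0,0,-1],0],[[0,0,-1.5],0],[[0,0,-1.5],0],[[0,0,0],0]]'
python3 -c "
from h import *
go(S(-.063,0,.03))
for n in ('scene','top'):
  c=read_camera(n)
  for d in landmark_of(c,'drawer_front')[:2]:
    w=c2w(c,d['at']); e=w-O; print(n,d['conf'],np.round([np.cos(YAW)*e[0]+np.sin(YAW)*e[1],-np.sin(YAW)*e[0]+np.cos(YAW)*e[1],w[2]],4))
i=c['img'][180:380,200:480]; cv2.imwrite('pics/crop4.png',cv2.resize(i[:,:,::-1],None,fx=2.8,fy=2.8,interpolation=2))
"
```

```text
time: 14.9
ee_pos: [0.5993, -0.0173, 0.1271]
ee_rot: [0.64, 0.768, 0.001, 0.002]
contact_force: [1.6, -0.1, 0.5]
grip_width: -0.0002
t 14.9 tool shift cm [-4.   -6.46  0.69] turn 0.001
strip xyz mm [ 1.49 40.08 37.05] F [ 1.65 -0.09  0.53] w -0.00019900520881438187
scene 0.8 [-0.0981  0.0004  0.0651]
top 0.95 [-0.1016 -0.0028  0.0627]
```

View pics/crop4.png

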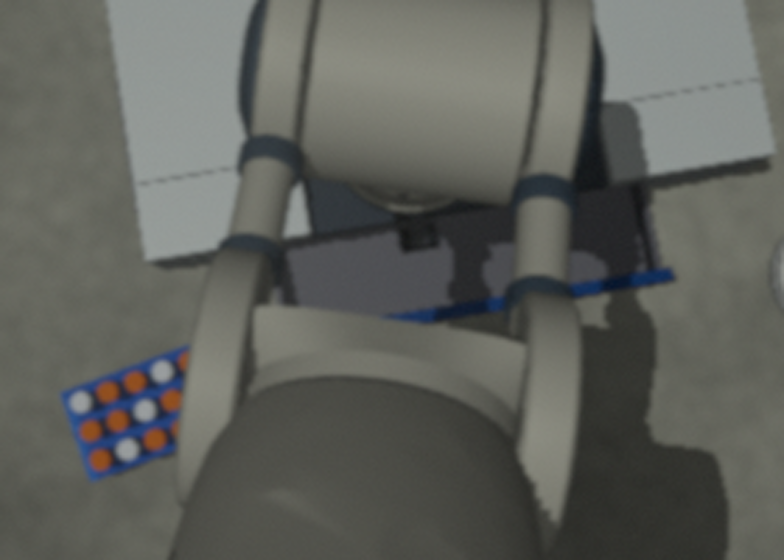

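The panel centre is at strip-frame x ≈ -100 mm and y ≈ 0, and the rack is outside the drawer's path. Moving over the gap at x ≈ -62 mm, y = 0.

```bash
python3 -m inch '[[[-1.3,-2.1,0],0],[[-1.3,-2.1,0],0],[[-1.4,-2.1,0],0],[[0,0,0],0],[[0,0,0],0]]'
python3 -m inch '[[[0,0,1.5],0],[[0,0,1.5],0],[[0,0,1],0],[[0,0,0],0],[[0,0,0],0]]'
python3 -c "
from h import *
go(S(-.063,0,-.045))"
```

```text
time: 15.52
ee_pos: [0.5422, -0.0686, 0.1235]
ee_rot: [0.641, 0.768, -0.0, -0.001]
contact_force: [1.0, 0.7, -0.0]
grip_width: 0.0003
time: 15.93
ee_pos: [0.5432, -0.0677, 0.0836]
ee_rot: [0.64, 0.769, -0.0, -0.001]
contact_force: [-0.7, 1.1, -0.7]
grip_width: -0.0
t 15.93 tool shift cm [-0.07 -0.02  3.86] turn 0.0014
strip xyz mm [-62.75   0.64  -6.39] F [-0.66  1.07 -0.71] w -1.3923831533641494e-05
```

```bash
python3 -m inch '[[[0,0,1],0],[[0,0,1],0],[[0,0,1],0],[[0,0,0.7],0],[[0,0,0],0]]'
python3 -m inch '[[[0,-0.5,0],0],[[0,-0.5,0],0],[[0,-0.5,0],0],[[0,-0.5,0],0],[[0,0,0],0]]'
python3 -c "
from h import *
go(S(-.063,0,-.045))"
```

```text
time: 16.35
ee_pos: [0.5423, -0.0679, 0.0454]
ee_rot: [0.64, 0.768, -0.001, -0.001]
contact_force: [-0.8, 0.2, -0.0]
grip_width: -0.0001
time: 16.77
ee_pos: [0.5224, -0.0718, 0.0474]
ee_rot: [0.64, 0.768, -0.0, -0.0]
contact_force: [-0.2, 0.5, 0.5]
grip_width: -0.0002
t 16.77 tool shift cm [-0.03  2.09  0.24] turn 0.0007
strip xyz mm [-83.93   0.32 -42.62] F [-0.19  0.46  0.45] w -0.00019582973192432154
```

```bash
python3 -m inch '[[[0,-0.5,0],0],[[0,-0.5,0],0],[[0,-0.5,0],0],[[0,-0.5,0],0],[[0,-0.5,0],0]]'
python3 -m inch '[[[0,-0.5,0],0],[[0,-0.5,0],0],[[0,-0.5,0],0],[[0,-0.5,0],0],[[0,-0.5,0],0]]'
python3 -c "
from h import *
go(S(-.063,0,-.045))
c=read_camera('scene')
for d in landmark_of(c,'drawer_front')[:2]:
    w=c2w(c,d['at']); e=w-O; print(d['conf'],np.round([np.cos(YAW)*e[0]+np.sin(YAW)*e[1],-np.sin(YAW)*e[0]+np.cos(YAW)*e[1],w[2]],4))
i=c['img'][150:400,150:420]; cv2.imwrite('pics/crop5.png',cv2.resize(i[:,:,::-1],None,fx=2.4,fy=2.4,interpolation=2))
"
```

```text
time: 17.18
ee_pos: [0.4986, -0.0764, 0.0472]
ee_rot: [0.64, 0.768, 0.0, 0.0]
contact_force: [2.7, -1.2, 2.2]
grip_width: -0.0001
time: 17.6
ee_pos: [0.4739, -0.0809, 0.0471]
ee_rot: [0.64, 0.768, 0.0, 0.0]
contact_force: [2.5, -1.2, 1.7]
grip_width: -0.0005
t 17.6 tool shift cm [-0.02  7.03  0.21] turn 0.001
strip xyz mm [-1.3327e+02  1.2000e-01 -4.2890e+01] F [ 2.53 -1.21  1.66] w -0.0005461975263399483
0.61 [-0.1501  0.0027  0.0663]
```

View pics/crop5.png

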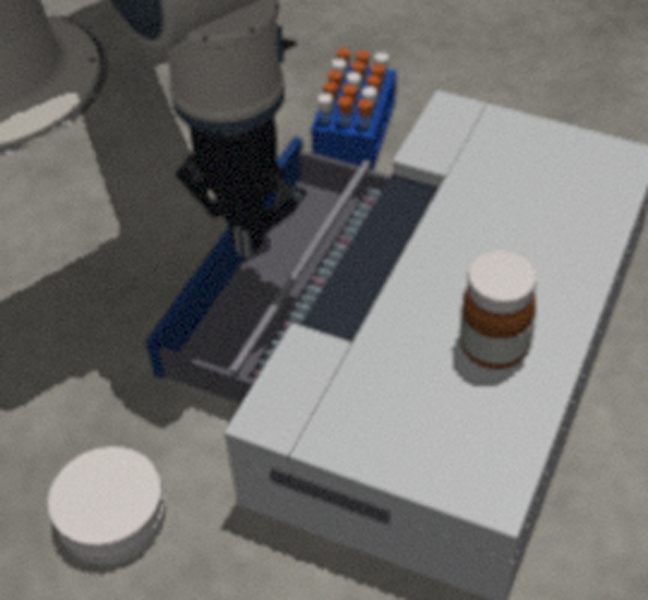

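The fingers hook the panel near (245,245) in the crop. The drawer is about 125 mm out and clear of the rack and dishes. Pulling on towards the stop.

```bash
python3 -m inch '[[[0,-0.3,0],0],[[0,-0.3,0],0],[[0,-0.3,0],0],[[0,-0.2,0],0],[[0,0,0],0]]'
python3 -m inch '[[[0,-0.1,0],0],[[0,-0.1,0],0],[[0,0,0],0],[[0,0,0],0],[[0,0,0],0]]'
python3 -c "
from h import *
go(S(-.063,0,-.045))"
```

```text
time: 18.12
ee_pos: [0.4629, -0.0827, 0.047]
ee_rot: [0.64, 0.768, -0.0, -0.0]
contact_force: [-0.1, -0.6, 0.0]
grip_width: 0.0
time: 18.53
ee_pos: [0.462, -0.0831, 0.0471]
ee_rot: [0.64, 0.768, 0.0, 0.0]
contact_force: [4.1, 3.4, -2.4]
grip_width: 0.0003
t 18.53 tool shift cm [-0.01  8.23  0.22] turn 0.0009
strip xyz mm [-1.4533e+02  5.0000e-02 -4.2870e+01] F [ 4.14  3.45 -2.39] w 0.00027578273108764823
```

```bash
python3 -m inch '[[[0,0.5,0],0],[[0,0.7,0],0],[[0,0.7,0],0],[[0,0,0],0],[[0,0,0],0]]'
python3 -m inch '[[[0,0,-1.5],0],[[0,0,-2.5],0],[[0,0,-3],0],[[0,0,-3],0],[[0,0,-2],0]]'
python3 -m inch '[[[0,0,-2],0],[[0,0,0],0],[[0,0,0],0],[[0,0,0],0],[[0,0,0],0]]'
python3 -c "
from h import *
go(S(-.063,0,-.045))
for n in ('scene','top'):
  c=read_camera(n)
  for k in ('drawer_front','jar','tube_rack','dishes'):
   for d in landmark_of(c,k)[:1]:
    w=c2w(c,d['at']); e=w-O; print(n,k,d['conf'],np.round(w,4),'strip x',round(np.cos(YAW)*e[0]+np.sin(YAW)*e[1],4))
  if n=='scene': save(c,'end')
"
```

```text
time: 18.95
ee_pos: [0.4807, -0.0795, 0.047]
ee_rot: [0.64, 0.769, 0.0, 0.0]
contact_force: [0.2, 0.0, 0.1]
grip_width: -0.0001
time: 19.37
ee_pos: [0.4802, -0.0797, 0.1694]
ee_rot: [0.64, 0.768, 0.0, 0.001]
contact_force: [1.2, -0.5, 0.5]
grip_width: -0.0001
time: 19.78
ee_pos: [0.4796, -0.0795, 0.1862]
ee_rot: [0.64, 0.768, -0.0, -0.001]
contact_force: [0.1, 0.7, -0.7]
grip_width: 0.0002
t 19.78 tool shift cm [-0.06  6.47 14.1 ] turn 0.0009
strip xyz mm [-127.45    0.44   96.15] F [ 0.09  0.7  -0.75] w 0.00019017113513014998
scene drawer_front 0.65 [ 0.4429 -0.0833  0.0662] strip x -0.1642
scene jar 0.78 [ 0.7521 -0.0973  0.1085] strip x 0.1374
scene tube_rack 0.72 [0.4343 0.1622 0.0021] strip x -0.1285
scene dishes 0.81 [ 0.5376 -0.3533 -0.0056] strip x -0.1196
top jar 0.85 [ 0.7479 -0.0975  0.1076] strip x 0.1332
top tube_rack 0.74 [0.4287 0.1674 0.0054] strip x -0.133
```

View pics/end.png

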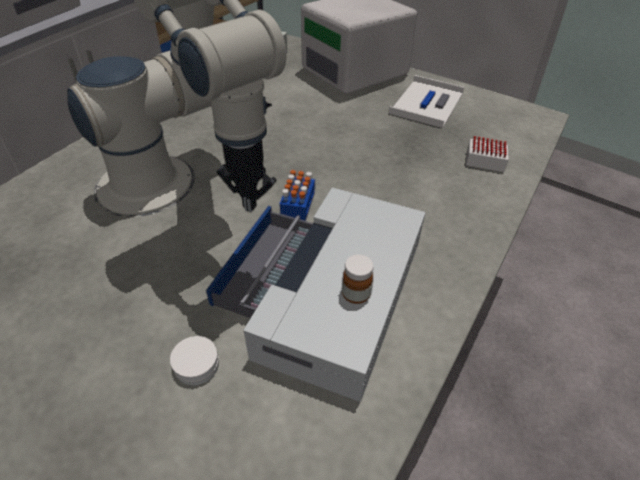

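The drawer is about 139 mm out, with its panel running from (210,298) to (270,212). The fingers are clear above it at (249,205), and the bystanders haven't moved. Handing in.

```bash
python3 -c "
from h import *
env.job_done()"
```

```text
the job is handed in; nothing more can be done
```

The drawer is open and released, and the job is handed in at about 20 s of the 72 s allowed. Handing in reports no verdict.

- **Finding the catch:** I probed the strip with shut fingers every 22 mm. It was solid at four spots (about 7–8 N settled, highest reading 11.8 N). At y ≈ +40 mm from its origin it gave way at about 2.5 N.
- **Opening:** Pressing on down there, to about 11 mm in all, made the drawer spring out; the highest reading was about 9 N. I then hooked the panel from behind with the shut fingers and pulled the drawer to about its stop. After that I backed off and lifted clear.

**Last checks:**
- **Drawer:** The scene camera puts the drawer about 139 mm out. That is one camera only: the top camera's final look did not report the panel.
- **Bystanders:** The jar, tube rack and dishes are where they started, within measurement error. The top camera did not report the dishes in the final look, so for them I rely on the scene camera.
- **Robot contact:** The fingers were well above everything, with the force reading at noise level (about 1 N).

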